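# Set the load slider to its marker and switch the test output on

### The arm

A 7-joint arm with a two-finger parallel gripper is mounted at the origin on the work surface. World frame = base frame: x ahead of the robot, y to its left, z up, the work surface at z = 0. Lengths are in m, angles in rad, forces in N, time in s.
With the tool pointing down it reaches from about 0.425 to 0.95 m from the base axis. Payload 16.7 kg.
Tool frame: the origin (TCP) lies midway between the tips of the shut fingers; the grasp point (between the pads) lies env.grasp_offset behind it (env.grasp_offset is the distance from the TCP to the grasp point, in m); z points along the fingers, y is the direction in which the jaws open and shut (so a half turn about z gives the same grasp; the last joint's range is limited). The gripper opens to 94 mm and grips with 3 to 60 N. Pads are 16 mm wide; open, the fingers measure 119 mm over their backs; the gripper's body (75 mm by 177 mm) begins 78 mm behind the grasp point.
Start: joints at [1.048, 0.426, 0.074, 1.606, -0.034, 1.111, -0.067], TCP at [0.246, -0.628, 0.205] pointing down, gripper open.
Joint ranges: [-2.85, 2.85], [-0.5, 2.14], [-1.23, 1.37], [0.21, 2.46], [-1.02, 4.16], [0.16, 2.05], [-2.73, 2.73]. Speed limits (rad/s): [1.89, 1.89, 2.39, 2.39, 3.01, 3.01, 3.01].

### API

Orientations are given as a rotation vector (axis times angle).
In Python, from plant import env gives the robot as it stands. The module is installed in compiled form; this text tells all that it offers.
- The arm moves only by the shell command python3 -m creep 'ROWS' [OPENING] [FORCE]. ROWS is JSON, a list of rows, each an object of numbers: "x", "y", "z": the shift along the tool's x, y, z in mm; "roll": the turn about the tool's z in degrees. A call has 1 to 8 rows; each row shifts and turns the commanded pose from where the row before left it, along the tool's axes as they then stand; what a row does not reach is not made up. A row lasts 1/8 s, in which the tool goes at most 62.5 mm and 10.7 degrees, less where a joint would pass 70% of its speed; a pose out of reach is approached as far as the arm can. A call is refused whole if a number of a shift passes 62.5 or a number of a turn 10.7, either way. A call with a gripper value outside its range is refused whole. OPENING is the closure, from 0 (fully open) to 1 (shut), set as the call begins (- or left out, the last holds). The fingers move at their own pace and stop on an object; FORCE is the grip in N (left out, the last holds). Time passes only in rows, so rows that do not move let the fingers close. It gives the time, the measured TCP pose, the force and the opening at its end, in the units of the state.
- env.state(): the state, without advancing time (a new reading comes with each control period).
- env.camera(name): name is "scene" or "top" or "wrist"; returns the picture (384x512x3 uint8, red, green, blue); there is no depth.
- env.camera_params(name): a dict with "intrinsics" (3x3 intrinsics, pixels), "D" ([k1, k2, p1, p2, k3] as OpenCV has them; the pictures are not rectified), "rvec" (rotation vector, rad) and "tvec" (3), from world to camera coordinates, as OpenCV has them. Camera axes: x right, y down, z forward; pixel columns grow to the right and rows downward; lengths in m; the calibration is good to about 2 mm. A picture is of the moment at which its call begins: read the wrist's pose just before it. camera_params takes no time and is no camera call; for the wrist camera it gives the pose at the moment of the call.
- env.job_done(): hands the job in, once; it reports no verdict.
The state is a dict: "t": time; "q": joint angles; "joint_velocities": joint speeds; "tau": joint torques, N m; "ee_pos": TCP position; "tcp_rot": TCP orientation; "force": force on the tool from outside, world axes, zero at the start; "ft_torque": the same for the moment, N m; "opening": finger opening in m.
Only numpy, scipy, OpenCV 4.12 (cv2) and the standard library are available. Lean on these libraries where they do the work, as an engineer would, in place of code of your own. Each camera call takes 0.05 s, during which the arm holds its last target.

### The job

Two of the control units on the test bench have a slider, and one of these has a steel marker clip on its scale: slide that unit's grip along its track until the black line on the grip is level with the clip's pointer. Then switch the output on: push the selector knob down against its spring, turn it clockwise to its stop (about 60 degrees) and let go so that it springs back up. Leave the other slider where it is and do not knock about the loose things lying between and beside the units.

Things in the scene. Friction and masses are not known exactly. Their poses are not given: they have to be found in the camera images.
- load_unit: The slider unit that carries the marker clip: fixed grey box, 240 mm (its x) by 110 mm (its y) by 60 mm high, dark top panel at z = 60 mm. Origin: centre of its underside. Its track runs along its x axis through the middle of the top panel, 150 mm of travel, with white scale ticks on the +y side.
- slider (a joint): Position of the grip of load_unit along the track, m: 0 at the end nearest the robot (x = -75 mm in load_unit's frame), 0.150 at the far end, growing along load_unit's +x. Friction about 2 N; it stays where it is left.
- slider_top (a point): Centre of the top of load_unit's grip, on its black index line, 40 mm above the top panel (100 mm above the table). The grip is a pale grey block 24 mm along the track, 60 mm across it and 30 mm high on a thin stem that leaves 10 mm free under it.
- marker: The marker clip: bare steel clip hooked over the +y long edge of load_unit, fixed, 16 mm along the track, standing 6 mm above the top panel, with a pointed end towards the track. Origin: the tip of the pointer at panel level, 34 mm from the track's middle line; its x axis runs along the track, so the grip is level with it when slider_top has the same x in this frame.
- spare_unit: The other slider unit, the same as load_unit but without a marker clip: leave its grip where it is. Origin: centre of its underside.
- spare_slider (a joint): Position of spare_unit's grip along its track, m, 0 to 0.150, as for slider.
- spare_slider_top (a point): Centre of the top of spare_unit's grip, 40 mm above its top panel.
- selector_unit: The output selector: fixed grey box, 140 mm (x) by 110 mm (y) by 60 mm high, the knob in the middle of its top panel, two white marks on the panel for off and on. Origin: centre of its underside.
- selector (a joint): Turn of the selector knob, rad: 0 off, 1.05 on (stop), growing clockwise seen from above. A bayonet blocks the turn unless the knob is held down; let go at 0 or 1.05 it springs up into its notch, let go between them it stays down.
- selector_press (a joint): How far the knob is pushed down, m: 0 up (rest), 0.009 fully down. It can turn from about 0.007 on. Spring 3 N at the start, 8 N fully down.
- selector_top (a point): Centre of the top of the knob, on its axis, 58 mm above the top panel (118 mm above the table) when up. The grip is a pale grey bar 70 mm long, 18 mm wide and 36 mm high (its lower end on a disc of 64 mm diameter, 22 mm to 12 mm above the panel). The bar lies along this point's x axis (along selector_unit's x when off); a black line on its -x end is the nose.
- meter: Loose dark hand meter 150 x 78 x 43 mm lying on its back. Origin: centre of its underside. Bystander.
- screwdriver: Loose screwdriver 170 mm long lying along x between two units. Origin: under its middle. Bystander.
- brush: Loose brush 160 mm long lying along x between two units. Origin: under its middle. Bystander.
- spool: Loose grey spool, 64 mm diameter, 46 mm high, standing. Origin: centre of its underside. Bystander.
Mind the look-alikes: they are no part of the job. Leave any red, turquoise or yellow look-alike of the selector_unit alone.

How it is judged:
On the way, in this order (a step that is already met when the one before it is completed fails the run):
1. the grip of the slider unit with the marker clip is level with the pointer (within 5 mm) and still (x of slider_top in the frame of marker between -0.005 and 0.005 m and velocity of joint slider between -0.005 and 0.005 m/s), for 0.3 s.
2. after that, the selector knob is pushed down and turned on the way to its stop (value of joint selector_press above 0.006 m and value of joint selector above 0.5 rad), for 0.02 s.
3. the selector knob is at its on stop (beyond 0.95 rad) and has sprung back up (value of joint selector above 0.95 rad and value of joint selector_press below 0.002 m), for 0.2 s.
At the end, for the whole second after the job is handed in: The marked unit's grip is level with the marker's pointer within 5 mm along the track, the selector knob is turned beyond 0.95 rad and up (pushed in less than 2 mm), and the other slider is within 6 mm of where it was (all of step 3 and x of slider_top in the frame of marker between -0.005 and 0.005 m and distance of spare_slider_top from where it was at the start of the episode below 0.006 m); the robot touches nothing.
It fails at once if the other slider is moved by more than 6 mm (distance of spare_slider_top from where it was at the start of the episode above 0.006 m).
It fails at once if a loose thing lying between or beside the units (meter, screwdriver, brush or spool) is knocked more than 30 mm away (distance of any of meter, screwdriver, brush, spool from where it was at the start of the episode above 0.03 m).
It also fails if it takes over 54 s, if anything falls off the work surface, if the arm or the gripper's body presses on something with over 40 N, if the wrist force passes 120 N, or if a joint passes its speed limit or range.

## Working session

There is one attempt and no reset: what is moved stays moved. The work goes in short steps, Python scripts to look and compute and a shell command to move; the robot and the scene stay as the last step left them, time stands still between calls to the robot, and variables do not carry over. Pictures are saved under pics/ and viewed, and the job is handed in when it is done.

```bash
mkdir -p pics && python3 - <<'E'
from plant import env
import cv2
s=env.state()
print(s, env.grasp_offset)
for n in ("scene","top","wrist"):
    p=env.camera_params(n); print(n,p)
    cv2.imwrite(f"pics/{n}0.png",env.camera(n)[:,:,::-1])
E
```

```text
{'t': 0.0, 'q': array([ 1.04750709,  0.42677555,  0.07384417,  1.60661579, -0.03411376,
        1.11080938, -0.06705475]), 'joint_velocities': array([ 7.44102373e-04,  7.61360658e-04, -1.21866622e-05, -5.74036860e-04,
       -5.15228928e-04,  9.60587184e-04,  3.99409377e-04]), 'tau': array([ 2.07533172e-03, -9.35811496e+01,  3.66823331e+00, -4.54198194e+01,
       -4.87967930e-02,  1.99092185e-02,  1.27027211e-04]), 'ee_pos': array([ 0.24628536, -0.62797812,  0.2047425 ]), 'tcp_rot': array([-3.08559766e+00, -5.83512451e-01,  5.28334791e-04]), 'force': array([-0.33769569,  0.30446613, -0.39724433]), 'ft_torque': array([-0.0235177 ,  0.01930636,  0.02989303]), 'opening': 0.09376007748666008} 0.0188
scene {'intrinsics': array([[400.06816998,   0.        , 262.4622662 ],
       [  0.        , 400.06816998, 200.04239477],
       [  0.        ,   0.        ,   1.        ]]), 'D': array([-0.01335687,  0.        ,  0.        ,  0.        ,  0.        ]), 'rvec': array([ 1.49373699,  2.12224025, -0.84415203]), 'tvec': array([ 0.16661359, -0.25167983,  1.51246351])}
top {'intrinsics': array([[448.60620531,   0.        , 257.86920488],
       [  0.        , 448.60620531, 193.46773074],
       [  0.        ,   0.        ,   1.        ]]), 'D': array([-0.05264882,  0.        ,  0.        ,  0.        ,  0.        ]), 'rvec': array([ 2.10456013, -2.08630286,  0.24656702]), 'tvec': array([0.01398626, 0.47339329, 1.51860691])}
wrist {'intrinsics': array([[323.60986168,   0.        , 255.53551929],
       [  0.        , 323.60986168, 193.5840922 ],
       [  0.        ,   0.        ,   1.        ]]), 'D': array([-0.09421128,  0.        ,  0.        ,  0.        ,  0.        ]), 'rvec': array([-2.42693423,  1.65364473,  0.20107194]), 'tvec': array([-0.67513978, -0.02467028,  0.3902208 ])}
```

View pics/top0.png

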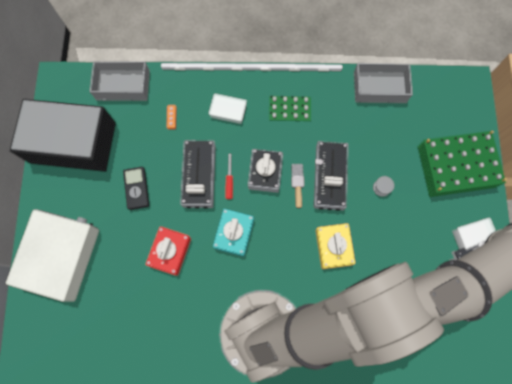

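View pics/scene0.png

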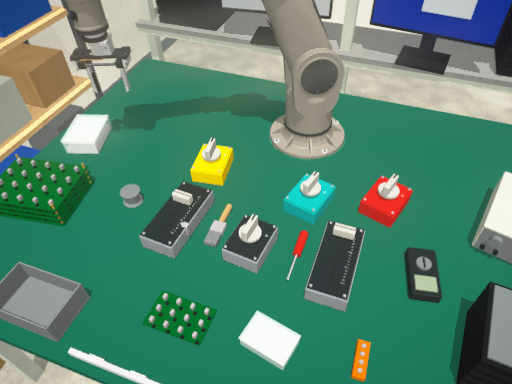

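View pics/wrist0.png

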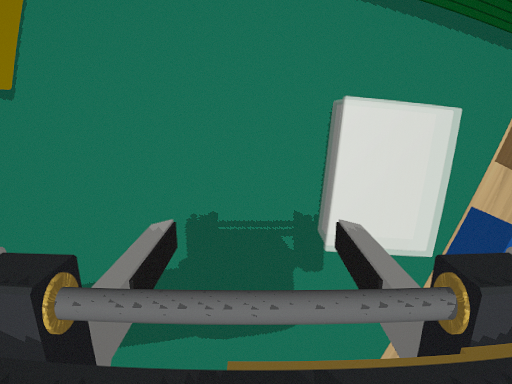

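The top picture shows the clip at about (319,161), on the +y edge of the right-hand slider unit, so that unit is load_unit, with its grip at about (334,181). The spare unit is at (198,175) and the grey selector at (266,170). The red, turquoise and yellow boxes are the look-alikes. Next I'll zoom in.

```bash
python3 - <<'E'
import cv2,numpy as np
t=cv2.imread("pics/top0.png"); s=cv2.imread("pics/scene0.png")
cv2.imwrite("pics/topz.png",cv2.resize(t[130:220,225:405],None,fx=4.4,fy=4.4,interpolation=cv2.INTER_CUBIC))
cv2.imwrite("pics/scz.png",cv2.resize(s[175:275,135:285],None,fx=5,fy=5,interpolation=cv2.INTER_CUBIC))
E
```

```text
(no output)
```

View pics/topz.png

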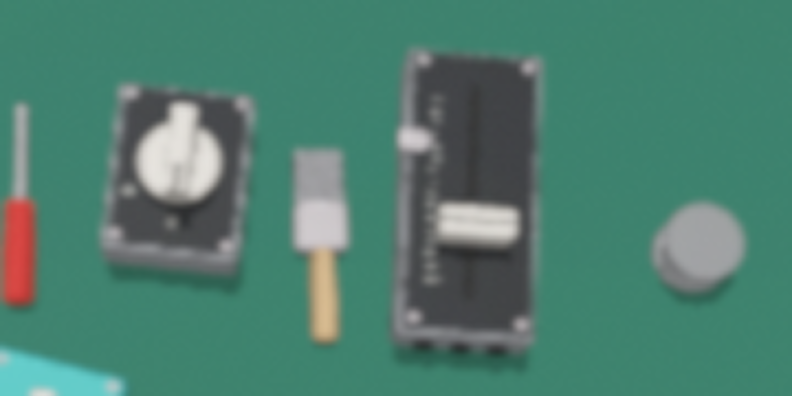

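View pics/scz.png

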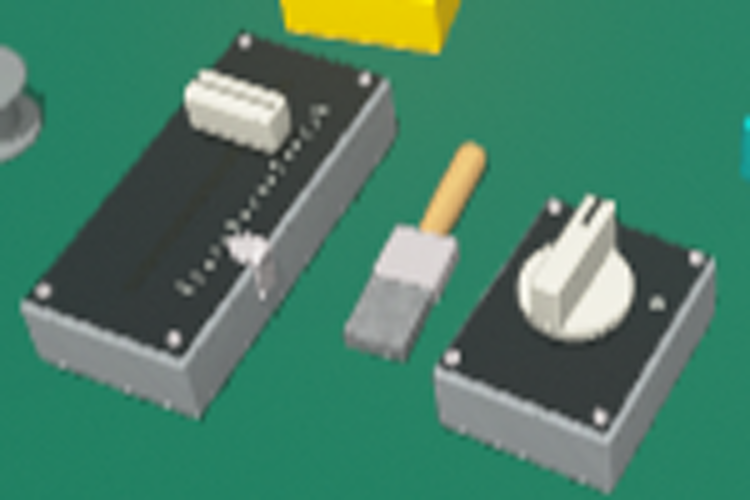

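```bash
cat > h.py <<'E'
import numpy as np,cv2
from scipy.spatial.transform import Rotation as R
from plant import env
def P(n):
    p=env.camera_params(n); return {k:np.array(v,float) for k,v in p.items()}
def ray(p,uv):
    u=cv2.undistortPoints(np.array([[uv]],float),p["intrinsics"],p["D"])[0,0]
    Rm=cv2.Rodrigues(p["rvec"])[0]
    d=Rm.T@np.array([u[0],u[1],1]); return -Rm.T@p["tvec"].ravel(), d/np.linalg.norm(d)
def onz(p,uv,z):
    o,d=ray(p,uv); return o+d*(z-o[2])/d[2]
def tri(*obs):
    A=np.zeros((3,3));b=np.zeros(3);rs=[ray(p,uv) for p,uv in obs]
    for o,d in rs:
        M=np.eye(3)-np.outer(d,d);A+=M;b+=M@o
    x=np.linalg.solve(A,b)
    e=max(np.linalg.norm((np.eye(3)-np.outer(d,d))@(x-o)) for o,d in rs)
    return x,e
def proj(p,X):
    return cv2.projectPoints(np.array(X,float).reshape(-1,3),p["rvec"],p["tvec"],p["intrinsics"],p["D"])[0][:,0]
def uz(uv,f,off): return ((np.array(uv)+.5)/f-.5)+np.array(off)
E
python3 - <<'E'
from h import *
T=P("top");S=P("scene")
np.set_printoptions(precision=4,suppress=True)
D={"Lfl":((423,60),(174,339)),"Lfr":((529,67),(43,291)),"Lnl":((413,316),(365,79)),"Lnr":((521,324),(245,41)),
"tip":((433,140),(228,240)),
"Sfl":((130,92),(600,416)),"Sfr":((245,103),(453,357)),"Snl":((113,233),(696,258)),"Snr":((226,246),(555,207)),
"knobfar":((184,103),(555,285)),"knobnear":((175,190),(600,203)),"gripL":((438,213),(285,103)),"gripR":((520,217),(195,80))}
for k,(a,b) in D.items():
    x,e=tri((T,uz(a,4.4,(225,130))),(S,uz(b,5,(135,175)))); print(k,x,round(e,4))
s=env.state(); Rm=R.from_rotvec(s["tcp_rot"]).as_matrix(); print(Rm)
p=P("wrist");o,d=ray(p,(256,192));print("cam in tool",Rm.T@(o-s["ee_pos"]),Rm.T@d)
E
```

```text
Lfl [ 0.6617 -0.2077  0.0572] 0.0004
Lfr [ 0.6565 -0.2946  0.0568] 0.0002
Lnl [ 0.4461 -0.194   0.058 ] 0.0001
Lnr [ 0.4404 -0.28    0.0575] 0.0002
tip [ 0.5913 -0.2124  0.0607] 0.0008
Sfl [0.6315 0.032  0.0582] 0.0008
Sfr [ 0.6222 -0.0596  0.0577] 0.0015
Snl [0.5123 0.0447 0.0578] 0.0005
Snr [ 0.5026 -0.0456  0.0565] 0.0001
knobfar [ 0.601  -0.0072  0.1176] 0.0032
knobnear [ 0.5335 -0.0041  0.1099] 0.0004
gripL [ 0.5177 -0.2076  0.1033] 0.0017
gripR [ 0.5154 -0.2707  0.0991] 0.0036
[[ 0.931   0.3651 -0.0004]
 [ 0.3651 -0.931   0.0009]
 [-0.0001 -0.001  -1.    ]]
cam in tool [ 0.0695  0.0007 -0.1793] [-0.2333  0.0017  0.9724]
```

```bash
python3 -m creep '[{"x":48,"y":-32},{"x":48,"y":-32},{"x":48,"y":-32},{"x":48,"y":-32},{"x":48,"y":-32},{"x":48,"y":-32},{"x":48,"y":-32},{"x":48,"y":-32}]' 0 && python3 -m creep '[{"roll":8.4},{"roll":8.4},{"roll":8.4},{}]' && python3 - <<'E'
from h import *
np.set_printoptions(precision=4,suppress=True)
s=env.state();Rm=R.from_rotvec(s["tcp_rot"]).as_matrix(); print(s["t"],s["ee_pos"],Rm,s["q"],s["force"])
import pickle
pickle.dump((s,P("wrist")),open("w1.pkl","wb"))
cv2.imwrite("pics/w1.png",env.camera("wrist")[:,:,::-1])
E
```

```text
validation failed for argument at $[0]...
```

```bash
python3 -m creep '[{"x":48,"y":-32,"z":0,"roll":0},{"x":48,"y":-32,"z":0,"roll":0},{"x":48,"y":-32,"z":0,"roll":0},{"x":48,"y":-32,"z":0,"roll":0},{"x":48,"y":-32,"z":0,"roll":0},{"x":48,"y":-32,"z":0,"roll":0},{"x":48,"y":-32,"z":0,"roll":0},{"x":48,"y":-32,"z":0,"roll":0}]' 0
```

```text
t: 1.15
ee_pos: [0.5112, -0.2482, 0.2055]
tcp_rot: [3.087, 0.583, 0.0]
force: [0.4, -0.8, 0.7]
opening: 0.0943
```

```bash
python3 -m creep '[{"x":0,"y":0,"z":0,"roll":8.4},{"x":0,"y":0,"z":0,"roll":8.4},{"x":0,"y":0,"z":0,"roll":8.4},{"x":0,"y":0,"z":0,"roll":0}]' && cat > look.py <<'E'
from h import *
import sys,pickle
np.set_printoptions(precision=4,suppress=True)
s=env.state();Rm=R.from_rotvec(s["tcp_rot"]).as_matrix(); print(s["t"],s["ee_pos"],Rm,s["q"],s["force"],sep="\n")
pickle.dump((s,P("wrist")),open(sys.argv[1]+".pkl","wb"))
cv2.imwrite(f"pics/{sys.argv[1]}.png",env.camera("wrist")[:,:,::-1])
E
python3 look.py w1
```

```text
t: 1.65
ee_pos: [0.5104, -0.2497, 0.2053]
tcp_rot: [-3.14, 0.102, 0.001]
force: [0.2, 0.2, -0.3]
opening: 0.0938
1.65
[ 0.5104 -0.2497  0.2053]
[[ 0.9979 -0.0652 -0.0004]
 [-0.0652 -0.9979  0.0001]
 [-0.0004 -0.0001 -1.    ]]
[ 0.4026  0.2559 -0.0725  1.8446  0.0213  1.0422 -1.3143]
[ 0.2135  0.1539 -0.34  ]
```

View pics/w1.png

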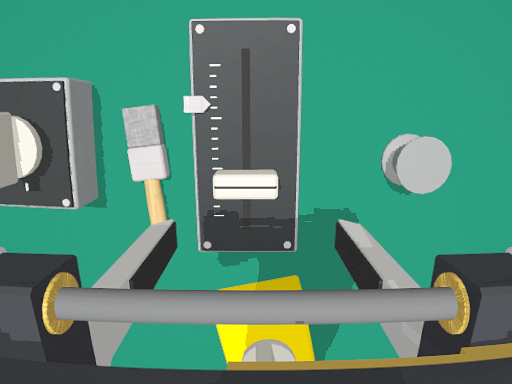

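The wrist view shows the pointer tip at (210,104), the index line from (214,187) to (277,186), and screws at (200,29), (291,28), (207,245) and (287,245). I'll triangulate these against the top and scene views.

```bash
python3 - <<'E'
from h import *
import pickle
np.set_printoptions(precision=4,suppress=True)
T=P("top");S=P("scene");W=pickle.load(open("w1.pkl","rb"))[1]
a=lambda uv:(T,uz(uv,4.4,(225,130)));b=lambda uv:(S,uz(uv,5,(135,175)));w=lambda uv:(W,uv)
sc=[tri(a((423,60)),b((174,339)),w((200,29))),tri(a((529,67)),b((43,291)),w((291,28))),tri(a((413,316)),b((365,79)),w((207,245))),tri(a((521,324)),b((245,41)),w((287,245)))]
for x in sc: print(x)
for uv in ((200,29),(291,28),(207,245),(287,245),(210,104)): print(onz(W,uv,.06))
print("tip",tri(a((433,140)),b((228,240)),w((210,104))), tri(b((228,240)),w((210,104))))
print("gripline wrist@z.1",onz(W,(214,187),.1),onz(W,(277,186),.1))
print("gripL",tri(b((285,103)),w((214,187))),"gripR",tri(b((195,80)),w((277,186))))
X=[onz(W,uv,.06) for uv in ((200,29),(291,28),(207,245),(287,245))]
ax=(X[0]+X[1]-X[2]-X[3]);ax/=np.linalg.norm(ax);c=sum(X)/4
tip=onz(W,(210,104),.06);g=(onz(W,(214,187),.1)+onz(W,(277,186),.1))/2
print("ax",np.degrees(np.arctan2(ax[1],ax[0])),"c",c,"tip x",(tip-c)@ax,"grip x",(g-c)@ax, "grip",g)
s=env.state();Rm=R.from_rotvec(s["tcp_rot"]).as_matrix()
print("grip in tool",Rm.T@(g-s["ee_pos"]))
E
```

```text
(array([ 0.6624, -0.2074,  0.0581]), np.float64(0.001235051188437767))
(array([ 0.6574, -0.2938,  0.058 ]), np.float64(0.0014485633712638599))
(array([ 0.4462, -0.1937,  0.0584]), np.float64(0.0004960427744045514))
(array([ 0.4404, -0.2799,  0.0577]), np.float64(0.00028954690808006704))
[ 0.6632 -0.2075  0.06  ]
[ 0.6583 -0.2931  0.06  ]
[ 0.4467 -0.1935  0.06  ]
[ 0.4413 -0.2796  0.06  ]
[ 0.5931 -0.2109  0.06  ]
tip (array([ 0.592 , -0.2118,  0.0616]), np.float64(0.0014223679360294797)) (array([ 0.5927, -0.2109,  0.0625]), np.float64(0.00044950945748021144))
gripline wrist@z.1 [ 0.5187 -0.2131  0.1   ] [ 0.516  -0.2698  0.1   ]
gripL (array([ 0.5157, -0.2106,  0.0974]), np.float64(0.0031297874945569563)) gripR (array([ 0.5143, -0.269 ,  0.0971]), np.float64(0.0013616331939408529))
ax -3.6306829384827015 c [ 0.5524 -0.2434  0.06  ] tip x 0.03859489581000115 grip x -0.03504780502967278 grip [ 0.5174 -0.2415  0.1   ]
grip in tool [ 0.0064 -0.0087  0.1054]
```

```bash
python3 -m creep '[{"x":6,"y":-9,"z":30,"roll":0},{"x":0,"y":0,"z":35,"roll":0},{"x":0,"y":0,"z":35,"roll":0},{"x":0,"y":0,"z":20,"roll":0},{"x":0,"y":0,"z":10,"roll":0},{"x":0,"y":0,"z":0,"roll":0}]' 0 && python3 look.py w2
```

```text
t: 2.45
ee_pos: [0.5169, -0.2412, 0.0753]
tcp_rot: [-3.14, 0.102, 0.001]
force: [-0.1, -0.5, -0.3]
opening: 0.0943
2.45
[ 0.5169 -0.2412  0.0753]
[[ 0.9979 -0.0646 -0.0006]
 [-0.0646 -0.9979  0.0004]
 [-0.0006 -0.0003 -1.    ]]
[ 0.3865  0.4113 -0.0776  1.9507  0.0438  0.7819 -1.3512]
[-0.0655 -0.4784 -0.3106]
```

View pics/w2.png

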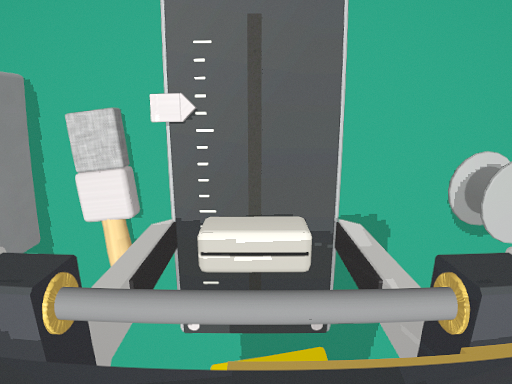

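The grip, with its line at row 253, sits between the open fingers, and the pointer tip is at (196,108). Now I'll close on it.

```bash
python3 -m creep '[{"x":0,"y":0,"z":0,"roll":0},{"x":0,"y":0,"z":0,"roll":0},{"x":0,"y":0,"z":0,"roll":0},{"x":0,"y":0,"z":0,"roll":0},{"x":0,"y":0,"z":0,"roll":0},{"x":0,"y":0,"z":0,"roll":0}]' 1 20 && python3 - <<'E'
from h import *
import pickle
np.set_printoptions(precision=4,suppress=True)
W=pickle.load(open("w2.pkl","rb"))[1]
tip=onz(W,(196,108),.06);g=(onz(W,(200,254),.1)+onz(W,(309,253),.1))/2
ax=np.array([np.cos(np.radians(-3.63)),np.sin(np.radians(-3.63)),0])
print(tip,g,(tip-g)@ax)
E
```

```text
t: 3.25
ee_pos: [0.5173, -0.2408, 0.0758]
tcp_rot: [-3.139, 0.103, -0.0]
force: [-1.1, 3.6, 6.1]
opening: 0.0597
[ 0.5926 -0.2115  0.06  ] [ 0.5167 -0.2411  0.1   ] 0.07390127835982364
```

```bash
python3 -m creep '[{"x":12,"y":0,"z":0,"roll":0},{"x":14,"y":0,"z":0,"roll":0},{"x":14,"y":0,"z":0,"roll":0},{"x":14,"y":0,"z":0,"roll":0},{"x":12,"y":0,"z":0,"roll":0},{"x":8,"y":0,"z":0,"roll":0},{"x":0,"y":0,"z":0,"roll":0},{"x":0,"y":0,"z":0,"roll":0}]' && python3 look.py w3
```

```text
t: 4.25
ee_pos: [0.5917, -0.2454, 0.0758]
tcp_rot: [-3.139, 0.103, -0.002]
force: [1.3, 5.0, 5.3]
opening: 0.0597
4.25
[ 0.5917 -0.2454  0.0758]
[[ 0.9979 -0.0653  0.0012]
 [-0.0653 -0.9979  0.0005]
 [ 0.0012 -0.0006 -1.    ]]
[ 0.3491  0.5062 -0.0739  1.7891  0.0467  0.847  -1.3827]
[1.2853 4.9596 5.2735]
```

View pics/w3.png

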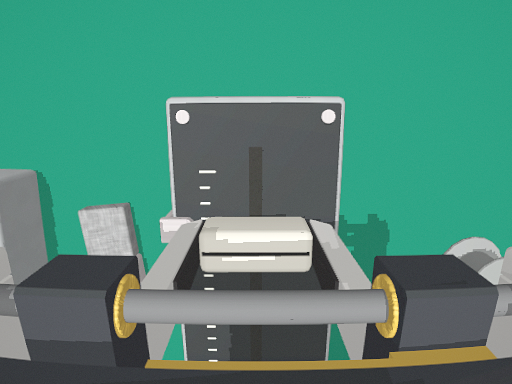

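The grip moved with the jaws and is now beside the clip. I'll release, rise and check.

```bash
python3 -m creep '[{"x":0,"y":0,"z":0,"roll":0},{"x":0,"y":0,"z":0,"roll":0},{"x":0,"y":0,"z":0,"roll":0},{"x":0,"y":0,"z":-30,"roll":0},{"x":0,"y":0,"z":-50,"roll":0},{"x":-25,"y":0,"z":-50,"roll":0},{"x":-50,"y":0,"z":0,"roll":0},{"x":0,"y":0,"z":0,"roll":0}]' 0 && python3 look.py w4 && python3 -c "
from h import *
cv2.imwrite('pics/s4.png',env.camera('scene')[:,:,::-1]);cv2.imwrite('pics/t4.png',env.camera('top')[:,:,::-1])"
```

```text
t: 5.3
ee_pos: [0.5133, -0.2419, 0.2063]
tcp_rot: [3.139, -0.107, 0.0]
force: [-0.3, 0.0, -0.8]
opening: 0.0939
5.3
[ 0.5133 -0.2419  0.2063]
[[ 0.9977 -0.068   0.    ]
 [-0.068  -0.9977 -0.0008]
 [ 0.0001  0.0008 -1.    ]]
[ 0.3883  0.2533 -0.0735  1.8457  0.0221  1.0431 -1.3329]
[-0.3302  0.0312 -0.7845]
```

View pics/w4.png

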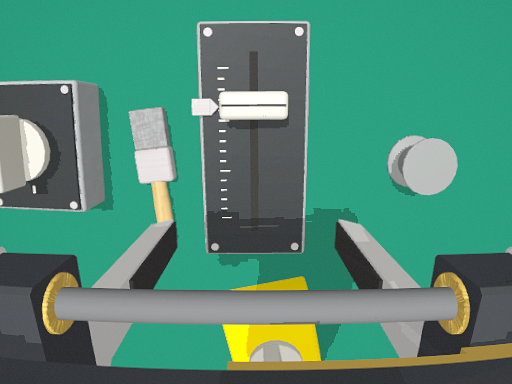

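View pics/s4.png

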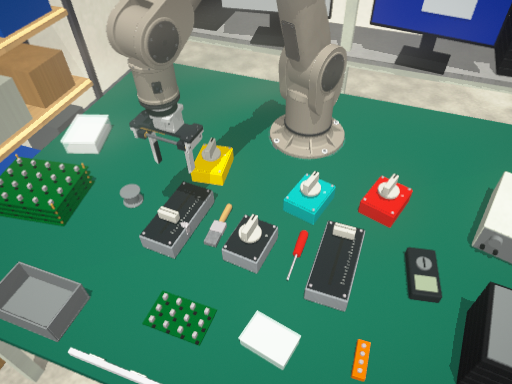

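Wrist view: tip at (218,107), index line from (219,105) to (288,104). I'll convert to offsets and also solve for the selector.

```bash
python3 - <<'E'
from h import *
import pickle
np.set_printoptions(precision=4,suppress=True)
W=pickle.load(open("w4.pkl","rb"))[1]
tip=onz(W,(218,107),.06);g=(onz(W,(220,105),.1)+onz(W,(288,104.5),.1))/2
X=[onz(W,uv,.06) for uv in ((208,32),(299,31),(215,247),(295,247))]
ax=(X[0]+X[1]-X[2]-X[3]);ax/=np.linalg.norm(ax)
print(np.degrees(np.arctan2(ax[1],ax[0])),tip,g,(tip-g)@ax)
t=cv2.imread("pics/w4.png");cv2.imwrite("pics/w4z.png",cv2.resize(t[60:150,180:310],None,fx=6,fy=6,interpolation=cv2.INTER_CUBIC))
E
```

```text
-3.506709160524391 [ 0.5927 -0.2109  0.06  ] [ 0.5913 -0.2463  0.1   ] -0.0007249604926572776
```

View pics/w4z.png

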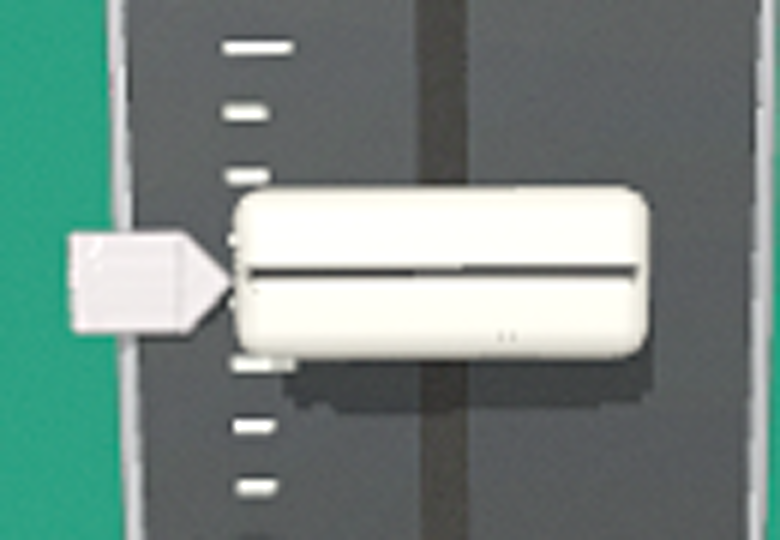

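The grip is level to about 1–2 mm. For the selector I need the flipped wrist, because the clockwise turn lowers q7 and its limit is -2.73. I'll turn the wrist counter-clockwise by about 178°.

```bash
python3 -m creep '[{"x":0,"y":0,"z":0,"roll":-10.5},{"x":0,"y":0,"z":0,"roll":-10.5},{"x":0,"y":0,"z":0,"roll":-10.5},{"x":0,"y":0,"z":0,"roll":-10.5},{"x":0,"y":0,"z":0,"roll":-10.5},{"x":0,"y":0,"z":0,"roll":-10.5},{"x":0,"y":0,"z":0,"roll":-10.5},{"x":0,"y":0,"z":0,"roll":-10.5}]' && python3 -m creep '[{"x":0,"y":0,"z":0,"roll":-10.5},{"x":0,"y":0,"z":0,"roll":-10.5},{"x":0,"y":0,"z":0,"roll":-10.5},{"x":0,"y":0,"z":0,"roll":-10.5},{"x":0,"y":0,"z":0,"roll":-10.5},{"x":0,"y":0,"z":0,"roll":-10.5},{"x":0,"y":0,"z":0,"roll":-10.5},{"x":0,"y":0,"z":0,"roll":-10.5}]' && python3 -m creep '[{"x":0,"y":0,"z":0,"roll":-9.5},{"x":0,"y":0,"z":0,"roll":0}]' && python3 - <<'E'
from h import *
np.set_printoptions(precision=4,suppress=True)
s=env.state();Rm=R.from_rotvec(s["tcp_rot"]).as_matrix();print(s["ee_pos"],s["q"],"yaw",np.degrees(np.arctan2(Rm[1,0],Rm[0,0])))
print(Rm.T@(np.array([0.567,-0.007,.206])-s["ee_pos"]))
E
```

```text
t: 6.45
ee_pos: [0.5169, -0.241, 0.2049]
tcp_rot: [-2.395, -2.031, -0.0]
force: [0.5, 0.0, 1.3]
opening: 0.094
t: 7.45
ee_pos: [0.5169, -0.241, 0.2049]
tcp_rot: [-0.421, -3.113, -0.002]
force: [-0.3, 0.4, -0.7]
opening: 0.0937
t: 7.7
ee_pos: [0.5167, -0.2411, 0.205]
tcp_rot: [-0.173, -3.137, -0.002]
force: [0.8, -0.1, -0.5]
opening: 0.094
[ 0.5167 -0.2411  0.205 ] [ 0.7823  0.3048 -0.5539  1.8169  0.1795  1.0705  1.6228] yaw 173.6756603587117
[-0.0242  0.2382 -0.0007]
```

```bash
python3 -m creep '[{"x":-4,"y":40,"z":0,"roll":0},{"x":-4,"y":40,"z":0,"roll":0},{"x":-4,"y":40,"z":0,"roll":0},{"x":-4,"y":40,"z":0,"roll":0},{"x":-4,"y":40,"z":0,"roll":0},{"x":-4,"y":38,"z":0,"roll":0},{"x":0,"y":0,"z":0,"roll":0}]' && python3 look.py w5
```

```text
t: 8.57
ee_pos: [0.5666, -0.0037, 0.2055]
tcp_rot: [0.172, 3.137, 0.003]
force: [0.0, -0.3, -0.1]
opening: 0.0939
8.575
[ 0.5666 -0.0037  0.2055]
[[-0.994   0.1092  0.0002]
 [ 0.1092  0.994   0.0017]
 [ 0.      0.0018 -1.    ]]
[ 0.4384  0.3164 -0.6601  1.8201  0.2164  1.0778  1.1606]
[ 0.0316 -0.2877 -0.0682]
```

View pics/w5.png

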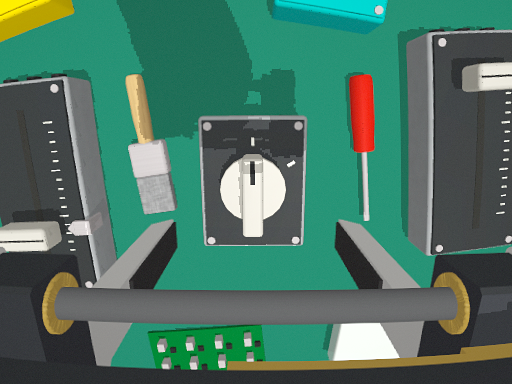

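Wrist view: bar top from (253,156) to (253,236), nose towards the robot. The off mark is at (253,141), the on mark at (291,163), and the screws at (208,126), (298,125), (210,241) and (295,241).

```bash
python3 - <<'E'
from h import *
import pickle
np.set_printoptions(precision=4,suppress=True)
s,W=pickle.load(open("w5.pkl","rb"))
X=[onz(W,uv,.06) for uv in ((208,126),(298,125),(210,241),(295,241))]
c=sum(X)/4;ax=(X[2]+X[3]-X[0]-X[1]);print("c",c,np.degrees(np.arctan2(ax[1],ax[0])))
n,f=onz(W,(253,156),.118),onz(W,(253,236),.118);d=f-n;k=(n+f)/2
print("bar",n,f,np.linalg.norm(d),np.degrees(np.arctan2(d[1],d[0])),k)
S=P("scene")
for uvw,uvs in (((253,156),(600,200)),((253,234),(550,285))): print(tri((W,uvw),(S,uz(uvs,5,(135,175)))))
Rm=R.from_rotvec(s["tcp_rot"]).as_matrix();print(Rm.T@(c-s["ee_pos"]),Rm.T@(k-s["ee_pos"]))
t=cv2.imread("pics/w5.png");cv2.imwrite("pics/w5z.png",cv2.resize(t[110:250,190:320],None,fx=4.2,fy=4.2,interpolation=cv2.INTER_CUBIC))
E
```

```text
c [ 0.5697 -0.0069  0.06  ] -6.58295107356758
bar [ 0.5321 -0.0021  0.118 ] [ 0.6021 -0.0099  0.118 ] 0.0703625976571157 -6.338722746280538 [ 0.5671 -0.006   0.118 ]
(array([ 0.5332, -0.0033,  0.1124]), np.float64(0.0011398117041845782))
(array([ 0.6004, -0.0084,  0.1163]), np.float64(0.0014041925598190798))
[-0.0035 -0.0032  0.1454] [-0.0008 -0.0024  0.0874]
```

View pics/w5z.png

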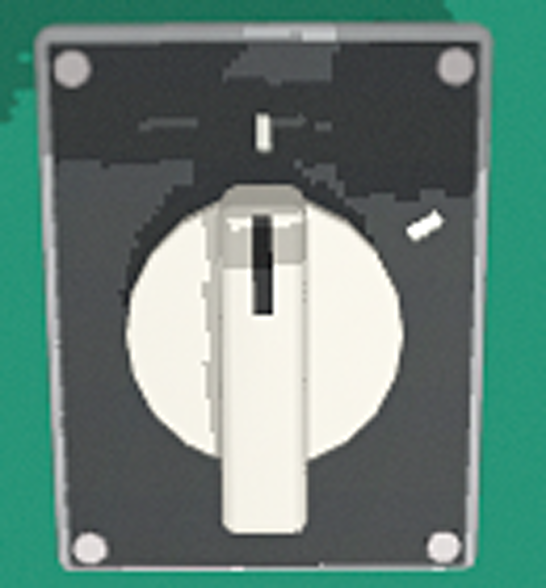

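```bash
python3 -m creep '[{"x":-2,"y":-3,"z":30,"roll":0},{"x":0,"y":0,"z":40,"roll":0},{"x":0,"y":0,"z":30,"roll":0},{"x":0,"y":0,"z":18,"roll":0},{"x":0,"y":0,"z":0,"roll":0}]' 0 && python3 look.py w6
```

```text
t: 9.25
ee_pos: [0.5672, -0.011, 0.0867]
tcp_rot: [-0.175, -3.135, -0.0]
force: [0.7, -0.4, 0.7]
opening: 0.0935
9.25
[ 0.5672 -0.011   0.0867]
[[-0.9938  0.1112 -0.0017]
 [ 0.1112  0.9938  0.0001]
 [ 0.0017 -0.0001 -1.    ]]
[ 0.3906  0.4558 -0.606   1.9239  0.3352  0.8648  1.0707]
[ 0.7162 -0.402   0.7133]
```

View pics/w6.png

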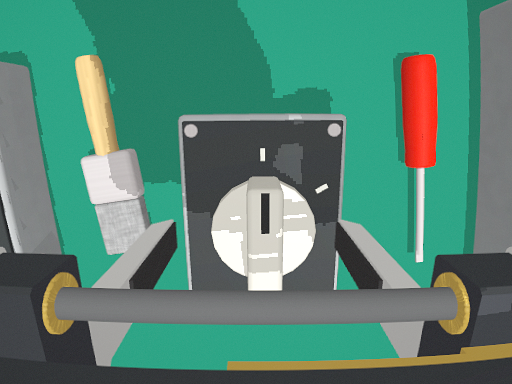

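The bar is centred at column 264, which is slightly off the jaw centre. I'll shift 4 mm in tool y and close.

```bash
python3 -m creep '[{"x":0,"y":4,"z":0,"roll":0},{"x":0,"y":0,"z":0,"roll":0}]' 0 && python3 -m creep '[{"x":0,"y":0,"z":0,"roll":0},{"x":0,"y":0,"z":0,"roll":0},{"x":0,"y":0,"z":0,"roll":0},{"x":0,"y":0,"z":0,"roll":0},{"x":0,"y":0,"z":0,"roll":0},{"x":0,"y":0,"z":0,"roll":0},{"x":0,"y":0,"z":0,"roll":0},{"x":0,"y":0,"z":0,"roll":0}]' 1 40
```

```text
t: 9.55
ee_pos: [0.5687, -0.006, 0.0885]
tcp_rot: [0.172, 3.135, 0.0]
force: [0.9, -0.3, 0.5]
opening: 0.0937
t: 10.55
ee_pos: [0.5681, -0.0065, 0.0875]
tcp_rot: [-0.172, -3.137, -0.0]
force: [0.1, -0.2, -0.7]
opening: 0.0178
```

```bash
python3 -m creep '[{"x":0,"y":0,"z":4,"roll":0},{"x":0,"y":0,"z":4,"roll":0},{"x":0,"y":0,"z":2,"roll":0},{"x":0,"y":0,"z":0,"roll":0}]'
```

```text
t: 11.05
ee_pos: [0.5683, -0.0064, 0.0783]
tcp_rot: [0.172, 3.136, -0.001]
force: [-6.7, -2.0, 21.8]
opening: 0.0176
```

```bash
python3 -m creep '[{"x":0,"y":0,"z":0,"roll":8},{"x":0,"y":0,"z":0,"roll":8},{"x":0,"y":0,"z":0,"roll":8},{"x":0,"y":0,"z":0,"roll":8}]' && python3 look.py w7
```

```text
t: 11.55
ee_pos: [0.5682, -0.0065, 0.0783]
tcp_rot: [1.037, 2.965, -0.0]
force: [-7.0, -0.5, 18.9]
opening: 0.0177
11.55
[ 0.5682 -0.0065  0.0783]
[[-0.7821  0.6232  0.0005]
 [ 0.6232  0.7821 -0.0004]
 [-0.0006 -0.     -1.    ]]
[ 0.2791  0.4423 -0.4744  1.935   0.2699  0.8259  0.5572]
[-6.9552 -0.4916 18.9239]
```

View pics/w7.png

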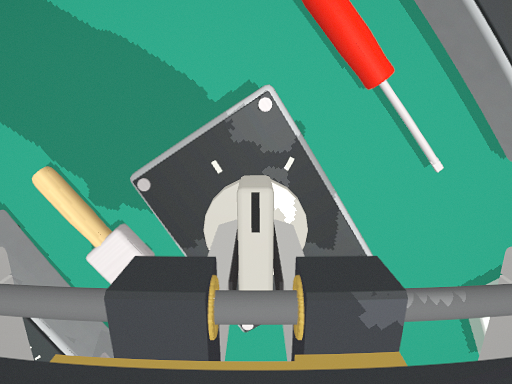

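The knob is turning with the jaws: the nose at (255,210) is midway between the two marks. I'll carry on to the stop.

```bash
python3 -m creep '[{"x":0,"y":0,"z":0,"roll":8},{"x":0,"y":0,"z":0,"roll":8},{"x":0,"y":0,"z":0,"roll":8},{"x":0,"y":0,"z":0,"roll":5},{"x":0,"y":0,"z":0,"roll":0},{"x":0,"y":0,"z":0,"roll":0}]' && python3 -c "
from h import *
s=env.state();Rm=R.from_rotvec(s['tcp_rot']).as_matrix();print(np.degrees(np.arctan2(Rm[1,0],Rm[0,0])),s['ft_torque'],s['force'])"
```

```text
t: 12.35
ee_pos: [0.5682, -0.0065, 0.0783]
tcp_rot: [1.74, 2.615, -0.0]
force: [-6.7, 0.0, 19.4]
opening: 0.0174
112.73708694823458 [-0.24037197  1.67298454  0.32473127] [-6.66802006  0.04567652 19.39425773]
```

Turned 60.9°, so it should be at the stop. Now I'll raise it with the spring and let go.

```bash
python3 -m creep '[{"x":0,"y":0,"z":-3,"roll":0},{"x":0,"y":0,"z":-4,"roll":0},{"x":0,"y":0,"z":-2,"roll":0},{"x":0,"y":0,"z":0,"roll":0}]' && python3 -m creep '[{"x":0,"y":0,"z":0,"roll":0},{"x":0,"y":0,"z":0,"roll":0},{"x":0,"y":0,"z":0,"roll":0},{"x":0,"y":0,"z":0,"roll":0}]' 0 && python3 look.py w8
```

```text
t: 12.85
ee_pos: [0.5681, -0.0065, 0.0865]
tcp_rot: [1.74, 2.615, 0.0]
force: [-1.4, -0.8, 2.6]
opening: 0.0178
t: 13.35
ee_pos: [0.568, -0.0065, 0.0864]
tcp_rot: [-1.741, -2.615, -0.0]
force: [-0.3, -0.5, 0.2]
opening: 0.0547
13.35
[ 0.568  -0.0065  0.0864]
[[-0.386   0.9225 -0.0001]
 [ 0.9225  0.386   0.0001]
 [ 0.0002 -0.0001 -1.    ]]
[ 0.1935  0.4149 -0.3652  1.9349  0.1969  0.8262  0.1188]
[-0.3108 -0.4895  0.2193]
```

View pics/w8.png

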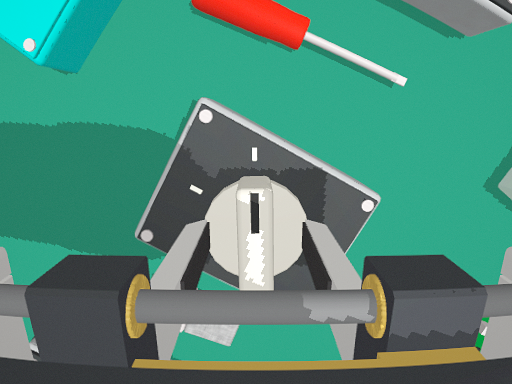

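The nose at (255,212) points at the on mark at (254,154). I'll finish opening, rise clear and check.

```bash
python3 -m creep '[{"x":0,"y":0,"z":0,"roll":0},{"x":0,"y":0,"z":0,"roll":0},{"x":0,"y":0,"z":-30,"roll":0},{"x":0,"y":0,"z":-50,"roll":0},{"x":0,"y":0,"z":-50,"roll":0},{"x":0,"y":0,"z":-20,"roll":0},{"x":0,"y":0,"z":0,"roll":0}]' 0 && python3 look.py w9 && python3 -c "
from h import *
a=env.camera('scene')[:,:,::-1];t=env.camera('top')[:,:,::-1]
cv2.imwrite('pics/s9.png',a)
cv2.imwrite('pics/s9z.png',cv2.resize(a[175:310,120:370],None,fx=3,fy=3,interpolation=cv2.INTER_CUBIC))
cv2.imwrite('pics/t9.png',t)"
```

```text
t: 14.28
ee_pos: [0.5688, -0.0065, 0.238]
tcp_rot: [1.739, 2.613, 0.002]
force: [0.5, -0.2, -0.7]
opening: 0.0943
14.275
[ 0.5688 -0.0065  0.238 ]
[[-0.3859  0.9225  0.0029]
 [ 0.9225  0.3859 -0.0001]
 [-0.0012  0.0026 -1.    ]]
[ 0.2314  0.2491 -0.3954  1.7921  0.1064  1.1183  0.1969]
[ 0.5021 -0.2302 -0.7255]
```

View pics/w9.png

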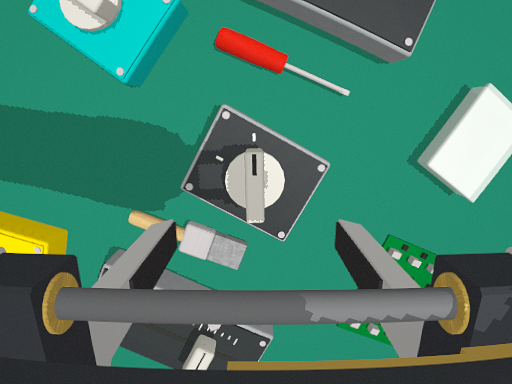

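View pics/s9z.png

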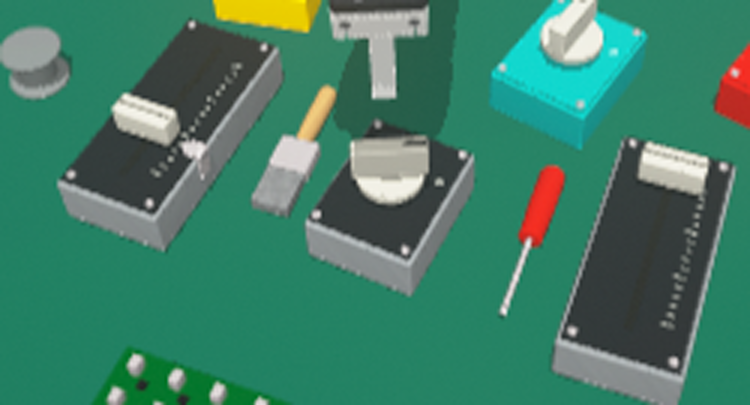

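```bash
python3 - <<'E'
from h import *
import pickle
np.set_printoptions(precision=4,suppress=True)
s,W=pickle.load(open("w9.pkl","rb"));S=P("scene")
d=onz(W,(255,150),.118)-onz(W,(255.5,222),.118);print(np.linalg.norm(d),np.degrees(np.arctan2(d[1],d[0])))
for w,u in (((255,150),(429,146)),((255.5,222),(353,148))): print(tri((W,w),(S,uz(u,3,(120,175)))))
a=cv2.imread("pics/w9.png");b=cv2.imread("pics/s9.png");c=cv2.imread("pics/s4.png")
v=np.hstack([cv2.resize(a[125:245,180:330],None,fx=3,fy=3,interpolation=cv2.INTER_CUBIC)[:360,:400],cv2.resize(b[210:270,220:285],None,fx=6,fy=6,interpolation=cv2.INTER_CUBIC)])
cv2.imwrite("pics/z9.png",v)
# changes on bystanders / spare, start vs now
s0=cv2.imread("pics/scene0.png")
for n,(x0,x1,y0,y1) in {"spare":(300,370,218,310),"driver":(284,310,228,282),"brush":(203,226,202,248),"spool":(116,146,182,210),"meter":(400,445,245,305)}.items():
    r=np.abs(s0[y0:y1,x0:x1].astype(int)-b[y0:y1,x0:x1]);print(n,r.mean(),r.max())
E
```

```text
0.06997386897841813 113.12033977277723
(array([0.5556, 0.0267, 0.1128]), np.float64(0.00031606936588426764))
(array([ 0.5829, -0.0362,  0.1168]), np.float64(0.0015268642784355799))
spare 0.6650103519668737 5
driver 0.6737891737891738 4
brush 0.5756143667296786 3
spool 0.6527777777777778 3
meter 0.6904938271604938 4
```

View pics/z9.png

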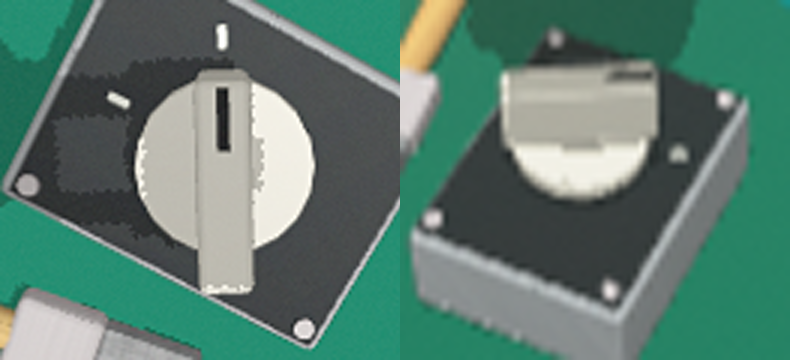

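The knob has turned about 60.5° and stands at the same height as before it was pressed. The spare unit and the loose things are pixel-identical to the start. Handing in.

```bash
python3 -c "
import cv2,numpy as np
a=cv2.imread('pics/s4.png')[180:255,140:215].astype(int);b=cv2.imread('pics/s9.png')[180:255,140:215];print('load unit change',np.abs(a-b).max())
from plant import env
print(env.job_done())"
```

```text
load unit change 61
the job is handed in; nothing more can be done
None
```

```bash
python3 -c "
import cv2,numpy as np
a=cv2.imread('pics/s4.png').astype(int);b=cv2.imread('pics/s9.png')
d=np.abs(a-b).max(2)[180:255,140:215];y,x=np.where(d>12);print(len(y),x.min()+140,x.max()+140,y.min()+180,y.max()+180)
print('grip/clip',np.abs(a-b)[203:240,155:195].max())"
```

```text
684 162 214 180 201
grip/clip 5
```

I did both parts of the job and handed it in at about 14.4 s of the allowed 54 s. No verdict was reported.

- **Slider:** I moved the marked unit's grip about 74 mm along its track and let go. After release, the wrist camera put the index line about 1 mm from the pointer. My reading could be off by 1–2 mm, and the limit is 5 mm. I made this measurement before the selector work. The grip and clip looked the same in the scene pictures taken right after it and at the end.
- **Selector:** I pressed the knob down until it bottomed at about 20 N, turned it clockwise 61°, raised it and released it. The final pictures show it turned about 60.5° with its nose on the "on" mark. It stands at the same height as before it was pressed (measured 113–117 mm, against 112–116 mm).
- **Spare unit and loose things:** The spare unit, screwdriver, brush, spool and meter look the same in the scene camera as at the start. The gripper finished open, clear above everything.

**Checks that disagreed:**
- The knob and grip heights I measured were 1–5 mm below the stated values, which fits the calibration and my pixel-picking error.
- A comparison of the whole load-unit area taken just as I handed in showed a change. It came only from the upper part of that area, at rows 180–201, away from the grip and clip; I think it is the arm's shadow and the yellow box. I checked that only after handing in.

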